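# Wind the drip timer, then hold the glazed small cake up in the tongs

### The job

The small sponge cake on the drip rack has just been glazed: first wind the drip timer's key clockwise until it is fully wound (let go and grip it anew as often as you need), then pick up the tongs, close their jaws on the small cake and lift it straight up, roughly level, about ten centimetres above the rack. Touch the cake only with the tongs and leave the two wide cakes where they are. Finish while still holding it there over the rack: do not put it down or let go of the tongs.

Things in the scene. Friction and masses are not known exactly. Their poses are not given: they have to be found in the camera images.
- timer: The drip timer: round steel case 84 mm in diameter and 56 mm tall, white dial on top with an upright wing key in its centre. Fixed to the table on one side of the rack (left or right); the tongs lie on the other side. Origin: centre of its underside, z up.
- timer_key (a joint): Winding angle of the timer's key, rad; grows as it is turned clockwise seen from above. Starts at 0 to 1.0; a stop ends its travel at 4.0, and it counts as fully wound from 3.6. 0.06 to 0.10 N m turn it against its spring; friction, like a ratchet, keeps it where it is let go, so it can be released and gripped anew.
- timer_key_grip (a point): Centre of the upright wing of the timer's key, on its vertical turning axis, 84 mm above the table. The wing is a flat steel plate 42 mm long (point's x axis), 10 mm thick (y axis) and 28 mm tall (z up, 14 mm to each side of this point): pinch it across y from above. The point turns with the key.
- tongs: Steel kitchen tongs, 90 g, 228 mm long, 26 mm tall, lying so that the arms open sideways. Origin: underside, midway between two black rubber grip panels; x to the jaws, y to the left arm, z up. Centre of mass within 10 mm of it. Panels: upright, 50 mm long, 1 to 25 mm high, centred at x = 0; 59 mm wide over both when open, 42 mm closed on the small cake: press them from outside. Pivot at x = -105 mm.
- tongs_arm (a joint): Closing angle of the tongs' right arm, rad: 0 open (jaws 79 mm apart inside), 0.16 closed on the small cake, 0.30 end of travel. A spring opens it: 2.4 N at the panels when open, 4.9 N when closed on the cake; about half of any further squeeze reaches the item. The left arm is rigid with tongs, so when squeezed that body yaws to its left in the grip by half of this angle.
- tongs_jaw_left (a point): Middle of the inner face of the left jaw plate (36 mm long, 26 mm tall, 4 mm thick), 93 mm ahead of the tongs' origin and 13 mm above the tongs' underside. Axes as the tongs' body.
- tongs_jaw_right (a point): The same on the right, hinged arm. The item to be gripped belongs midway between the two jaw points.
- small_cake: The small sponge cake: upright round cylinder, 46 mm in diameter, 38 mm tall, about 35 g; one of three cakes in a row on the rack, in any of the three places. Origin: centre of its underside, z up.
- wide_cake_a: A wide sponge cake on the rack, 74 mm in diameter, 30 mm tall, to be left alone. Origin: centre of its underside.
- wide_cake_b: The other wide sponge cake, same size, to be left alone. Origin: centre of its underside.
- drip_rack: Wire drip rack over a shallow orange tray, 190 mm (x) by 340 mm (y), fixed to the table. Origin: on the table under its centre. The wire top, on which the cakes stand, is 45 mm above the table. The cakes stand in a row along its y axis, about 110 mm apart; its -x side faces the robot and is free: the tongs can come from there, jaws along the rack's x, or from above.
There are look-alikes about, which are no part of the job. What is shaped like the tongs but blue is not meant.

How it is judged:
On the way, in this order (a step that is already met when the one before it is completed fails the run):
1. the timer's key is fully wound (at least 3.6 rad) (value of joint timer_key above 3.6 rad), for 0.2 s.
2. the tongs, held by the gripper, are closed on the small cake and have lifted it off the rack (height (world z) of small_cake above 0.105 m and height (world z) of tongs above 0.07 m and contact force between small_cake and tongs above 0.5 N and contact force between tongs and the fingers above 1 N and contact force between small_cake and the arm below 0.1 N and contact force between small_cake and the fingers below 0.1 N), for 0.2 s.
At the end, for the whole second after the job is handed in: Key still at 3.6 rad or more; the small cake is gripped by the tongs, which the gripper holds: underside at least 60 mm above the rack top, tilt under 0.5 rad, within 180 mm of the rack centre horizontally, at rest, touched by neither gripper nor arm (all of step 2 and value of joint timer_key above 3.6 rad and angle between small_cake's own z axis and vertical below 0.5 rad and horizontal distance between small_cake and drip_rack below 0.18 m and linear speed of small_cake below 0.05 m/s); the arm keeps its last pose, push and grip.
It fails at once if the small cake is touched by the robot itself (contact force between small_cake and the fingers above 0.5 N or contact force between small_cake and the arm above 0.5 N).
It fails at once if a wide cake is moved by more than 25 mm (distance of any of wide_cake_a, wide_cake_b from where it was at the start of the episode above 0.025 m).
It also fails if it takes over 72 s, if anything falls off the work surface, if the arm or the gripper's body presses on something with over 40 N, if the wrist force passes 120 N, or if a joint passes its speed limit or range.

### The arm

A 7-joint arm with a two-finger parallel gripper is mounted at the origin on the work surface. World frame = base frame: x ahead of the robot, y to its left, z up, the work surface at z = 0. Lengths are in m, angles in rad, forces in N, time in s.
With the tool pointing down it reaches from about 0.4 to 0.85 m from the base axis. Payload 4.4 kg.
Tool frame: the origin (TCP) lies at the centre of the arm's flange, where the gripper is bolted on; the fingertips stand 199 mm ahead of it and the grasp point (between the pads) lies 180 mm ahead of it; x points along the fingers, y is the direction in which the jaws open and shut, and the axes are right-handed (so a half turn about x gives the same grasp; the last joint's range is limited). The gripper opens to 94 mm and grips with 3 to 60 N. Pads are 16 mm wide; open, the fingers measure 119 mm over their backs; the gripper's body (75 mm by 177 mm) begins 78 mm behind the grasp point.
Start: joints at [-1.263, 0.628, 0.038, 1.517, -0.027, 0.996, -0.02], TCP at [0.237, 0.605, 0.405] pointing down, gripper open.
Joint ranges: [-3.06, 3.06], [-0.37, 2.12], [-1.25, 1.32], [0.18, 2.47], [-1.1, 4.24], [0.23, 1.98], [-2.94, 2.94]. Speed limits (rad/s): [2.57, 2.57, 3.14, 3.14, 3.14, 3.14, 3.14].

### API

Orientations are given as a unit quaternion [w, x, y, z].
In Python, from rig import env gives the robot as it stands. The module is installed in compiled form; this text tells all that it offers.
- The arm moves only by the tool step_arm, never from a script. Its argument "plan" is a list that holds one entry, the list of rows, each a list of 5 numbers: the opening, from -1 (shut) to 1 (fully open), then the shift along the tool's x, y, z in mm, then the turn about the tool's x in degrees. A call has 1 to 20 rows; each row shifts and turns the commanded pose from where the row before left it, along the tool's axes as they then stand; what a row does not reach is not made up. A row lasts 1/10 s, in which the tool goes at most 50 mm and 8.59 degrees, less where a joint would pass 70% of its speed; a pose out of reach is approached as far as the arm can. A call is refused whole if a number of a shift passes 50 or a number of a turn 8.59, either way. A call with a gripper value outside its range is refused whole. The fingers move at their own pace and stop on an object; the grip force is fixed at half the most. Time passes only in rows, so rows that do not move let the fingers close. It gives the time, the measured TCP pose, the force and the opening at its end, in the units of the state.
- env.sense(): the state, without advancing time (a new reading comes with each control period).
- env.camera(name): name is "scene" or "top" or "wrist"; returns a dict with "pixels" (384x512x3 uint8, blue, green, red), "intrinsics" (3x3 intrinsics, pixels), "xyz" and "rotation" of the camera in the world. Camera axes: x right, y up, looking along -z (the intrinsics and any distortion apply to the point x, -y, -z); pixel columns grow to the right and rows downward; lengths in m; the calibration is good to about 2 mm. The wrist camera is an equidistant fisheye: a pixel r from the principal point sees the ray r / f radians off the axis. A picture is of the moment at which its call begins. There is no depth.
- env.job_done(): hands the job in, once; it reports no verdict.
The state is a dict: "time_s": time; "joint_positions": joint angles; "qd": joint speeds; "tau": joint torques, N m; "ee_pos": TCP position; "ee_rot": TCP orientation; "contact_force": force on the tool from outside, world axes, zero at the start; "torque": the same for the moment, N m; "opening": finger opening in m.
Only numpy, scipy, OpenCV 4.12 (cv2) and the standard library are available. Lean on these libraries where they do the work, as an engineer would, in place of code of your own. Each camera call takes 0.05 s, during which the arm holds its last target. There are 200 camera calls.

## Working session

There is one attempt and no reset: what is moved stays moved. The work goes in short steps, Python scripts to look and compute and a tool call to move; the robot and the scene stay as the last step left them, time stands still between calls to the robot, and variables do not carry over. Pictures are saved under pics/ and viewed, about 8 in all and at most 12, crops included, and the job is handed in when it is done.

Besides the shell and the picture viewer there is one more tool, called by a JSON object that holds its "op" and its "data", one argument or row to a line. step_arm: Moves the arm, as the interface text tells. Its arguments: {"type":"object","properties":{"plan":{"type":"array","items":{"type":"array","items":{"type":"array","items":{"type":"number"}}}}},"required":["plan"]}

```bash
mkdir -p pics
cat > h.py <<'E'
import numpy as np, cv2
from rig import env
from scipy.spatial.transform import Rotation as R
def cam(n):
    c=env.camera(n); c['pixels']=np.array(c['pixels']); c['xyz']=np.array(c['xyz']); c['n']=n
    r=np.array(c['rotation'],float)
    c['R']=r if r.shape==(3,3) else R.from_quat(r,scalar_first=True).as_matrix()
    c['K']=np.array(c['intrinsics']); return c
def ray(c,u,v):
    K=c['K']; x=(u-K[0,2])/K[0,0]; y=(v-K[1,2])/K[1,1]
    if c['n']=='wrist':
        t=np.hypot(x,y); s=np.sin(t)/max(t,1e-9); d=np.array([x*s,-y*s,-np.cos(t)])
    else: d=np.array([x,-y,-1.])
    return c['R']@d
def onz(c,u,v,z):
    d=ray(c,u,v); return c['xyz']+d*(z-c['xyz'][2])/d[2]
def proj(c,p):
    q=c['R'].T@(np.array(p)-c['xyz']); x,y,z=q[0],-q[1],-q[2]; K=c['K']
    if c['n']=='wrist':
        r=np.hypot(x,y); t=np.arctan2(r,z); x,y=x/r*t,y/r*t
    else: x,y=x/z,y/z
    return K[0,0]*x+K[0,2],K[1,1]*y+K[1,2]
E
python3 - <<'E'
from h import *
s=env.sense(); print(s)
for n in ('top','scene'):
    c=cam(n); print(n,c['K'],c['xyz'],c['R']); cv2.imwrite(f'pics/{n}0.png',cv2.resize(c['pixels'],(800,600),interpolation=cv2.INTER_CUBIC)); cv2.imwrite(f'{n}raw.png',c['pixels'])
E
```

```text
{'time_s': 0.0, 'joint_positions': array([-1.262786  ,  0.62931456,  0.03844578,  1.51833612, -0.02700252,
        0.99627151, -0.01995994]), 'qd': array([ 1.92126047e-04, -1.10761732e-03,  9.15771850e-06,  8.06469140e-05,
        5.13453105e-04,  9.68485752e-04,  1.28243963e-03]), 'tau': array([-7.66640187e-04, -5.49716341e+01,  1.14330232e+00, -1.86627674e+01,
       -5.21690736e-02,  2.36216158e-02,  1.54716236e-04]), 'ee_pos': array([0.23722471, 0.60486316, 0.4037845 ]), 'ee_rot': array([ 0.6946824 ,  0.13075043,  0.69490545, -0.13201178]), 'contact_force': array([-0.03031543, -0.440712  , -0.04970734]), 'torque': array([ 0.04337908, -0.06846933, -0.02596879]), 'opening': 0.09401337466609293}
top [[490.20491525   0.         257.35996791]
 [  0.         490.20491525 187.49290733]
 [  0.           0.           1.        ]] [0.31575613 0.00824956 1.63203991] [[ 0.01600513  0.99791995 -0.06244678]
 [-0.99986427  0.01572962 -0.00490105]
 [-0.00390859  0.06251675  0.99803626]]
scene [[409.22155457   0.         260.57681908]
 [  0.         409.22155457 193.15246167]
 [  0.           0.           1.        ]] [ 1.10945476 -0.33547192  1.01796226] [[ 4.56111339e-01 -6.81189626e-01  5.72663200e-01]
 [ 8.89922668e-01  3.49347569e-01 -2.93247200e-01]
 [-3.01546265e-04  6.43379336e-01  7.65547477e-01]]
```

View pics/top0.png

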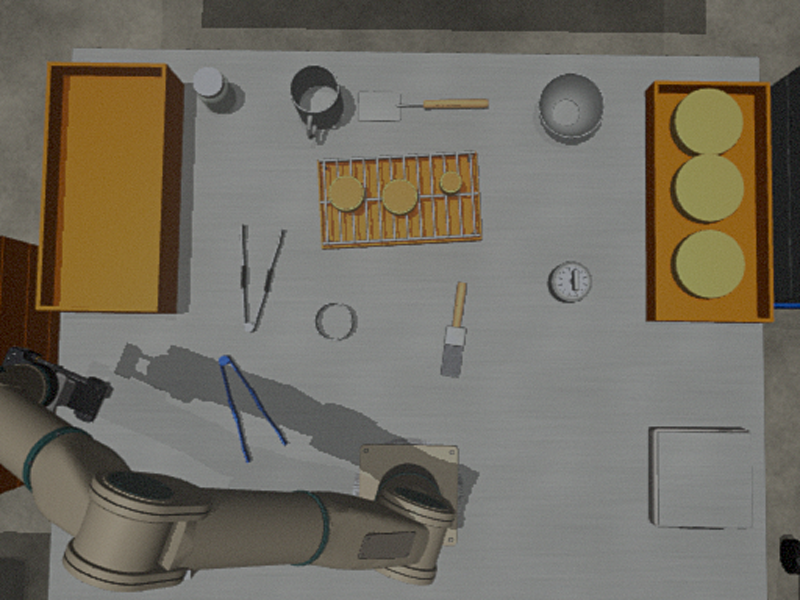

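View pics/scene0.png

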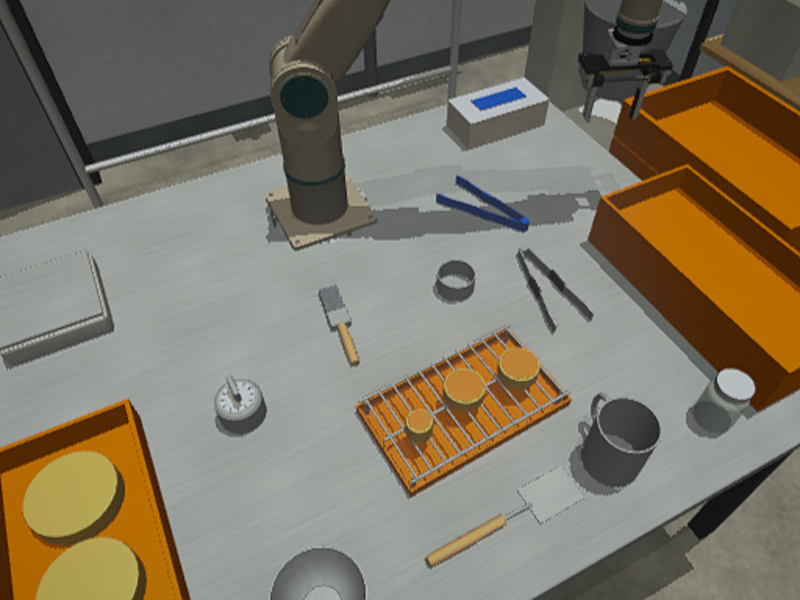

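Candidates (800×600 top view):
- **Tongs:** the steel pair with black panels at (260,278) fits. The blue pair at (250,405) is the decoy.
- **Small cake:** (451,182), the smallest of the three. The wide cakes are at (346,193) and (399,196).
- **Timer:** (570,282), the white dial with a wing. The ring at (336,321) isn't a timer.

I'll confirm these in one crop and measure.

Run:
```python
from h import *
c=cam('top'); p=c['pixels']
a=cv2.resize(p[140:215,140:200],None,fx=6,fy=6,interpolation=cv2.INTER_CUBIC)
b=cv2.resize(p[158:203,342:388],None,fx=8,fy=8,interpolation=cv2.INTER_CUBIC)
b=cv2.copyMakeBorder(b,0,450-b.shape[0],0,0,cv2.BORDER_CONSTANT)
cv2.imwrite('pics/crop1.png',np.hstack([a,b]))
hsv=cv2.cvtColor(p,cv2.COLOR_BGR2HSV)
print('yaw axes',R.from_quat(env.sense()['ee_rot'],scalar_first=True).as_matrix().round(3).tolist())
# black panels
m=((p.max(2)<75)&(np.indices(p.shape[:2])[1]>148)&(np.indices(p.shape[:2])[1]<185)&(np.indices(p.shape[:2])[0]>145)&(np.indices(p.shape[:2])[0]<212)).astype(np.uint8)
n,l,st,ce=cv2.connectedComponentsWithStats(m)
for i in range(1,n):
    if st[i,4]>5: print('dark',st[i],ce[i].round(1),onz(c,*ce[i],0.02).round(4))
for nm,(u,v),z in (('small',(451,182),.083),('wa',(346,193),.075),('wb',(399,196),.075),('timer',(570,282),.056),('pivot',(250,328),.02),('tipL',(245,226),.02),('tipR',(283,231),.02)):
    print(nm,onz(c,u*.64,v*.64,z).round(4))
g=lambda u,v:hsv[int(v*.64),int(u*.64)]
print(g(451,182),g(346,193),g(420,170))
rc=[onz(c,u*.64,v*.64,.045) for u,v in((319,160),(478,153),(481,240),(322,248))]
print('rack',np.mean(rc,0),np.round(rc,3).tolist())
```

```text
yaw axes [[-0.001, 0.365, 0.931], [-0.001, 0.931, -0.365], [-1.0, -0.001, 0.0]]
dark [154 146   4  60 110] [156.  173.9] [0.4563 0.3516 0.02  ]
dark [162 148  20  64 104] [171.8 178.6] [0.4415 0.299  0.02  ]
small [ 0.6415 -0.0804  0.083 ]
wa [0.6171 0.1345 0.075 ]
wb [0.6125 0.0255 0.075 ]
timer [ 0.4425 -0.3297  0.056 ]
pivot [0.3377 0.3351 0.02  ]
tipL [0.5537 0.3518 0.02  ]
tipR [0.5443 0.2709 0.02  ]
[ 20 142 149] [ 20 127 147] [ 17 145 146]
rack [0.60961537 0.02363145 0.045     ] [[0.692, 0.195, 0.045], [0.712, -0.139, 0.045], [0.528, -0.147, 0.045], [0.506, 0.185, 0.045]]
```

View pics/crop1.png

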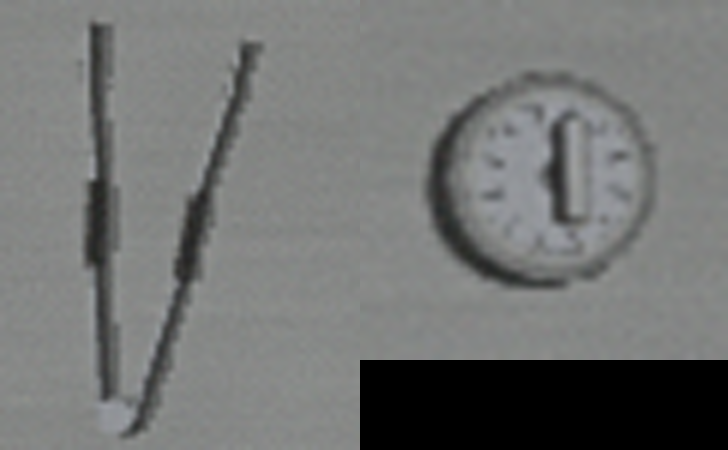

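The crop confirms the steel tongs with black panels, jaws toward +x, and the timer with its wing key pointing nearly along world x. The key estimate is (0.443, -0.333). I'm moving over it now.

{"op": "step_arm", "data": {
  "plan": [
    [[1,0,0,0,-7],[1,0,0,0,-7],[1,0,0,0,-7.4],[1,0,-45,50,0],[1,0,-47,50,0],[1,0,-47,50,0],[1,0,-47,50,0],[1,0,-47,6,0],[1,0,-47,0,0],[1,0,-47,0,0],[1,0,-47,0,0],[1,0,-47,0,0],[1,0,-47,0,0],[1,0,-47,0,0],[1,0,-47,0,0],[1,0,-47,0,0],[1,0,-47,0,0],[1,0,-47,0,0],[1,0,-47,0,0],[1,0,-47,0,0]]
  ]
}}

```text
time_s: 2.15
ee_pos: [0.3891, -0.144, 0.4048]
ee_rot: [0.707, 0.0, 0.707, -0.0]
contact_force: [1.6, -0.2, -0.1]
opening: 0.0941
```

{"op": "step_arm", "data": {
  "plan": [
    [[1,0,-47,0,0],[1,0,-47,0,0],[1,0,-47,0,0],[1,0,0,0,0],[1,0,0,0,0],[1,0,0,0,0]]
  ]
}}

```text
time_s: 2.75
ee_pos: [0.3896, -0.2818, 0.4044]
ee_rot: [0.707, 0.0, 0.707, 0.001]
contact_force: [0.7, -1.0, 1.0]
opening: 0.0946
```

Run:
```python
from h import *
s=env.sense(); print(s['time_s'],s['ee_pos'],s['joint_positions'].round(3),R.from_quat(s['ee_rot'],scalar_first=True).as_matrix().round(3).tolist())
c=cam('wrist'); print(c['K'],c['xyz'],c['R'].round(3)); 
u,v=proj(c,(.443,-.333,.098)); print(u,v)
cv2.imwrite('pics/w1.png',cv2.resize(c['pixels'],(768,576)))
```

```text
2.75 [ 0.38956754 -0.28181451  0.40439034] [ 0.505  0.391  0.086  1.977 -0.048  0.777  2.191] [[-0.001, -0.001, 1.0], [0.001, 1.0, 0.001], [-1.0, 0.001, -0.001]]
[[297.31863964   0.         252.29408947]
 [  0.         297.31863964 194.62786957]
 [  0.           0.           1.        ]] [ 0.30600729 -0.28153206  0.38420264] [[-0.002 -0.959 -0.283]
 [ 1.    -0.001 -0.002]
 [ 0.002 -0.283  0.959]]
203.67145533235475 241.65359108489983
```

View pics/w1.png

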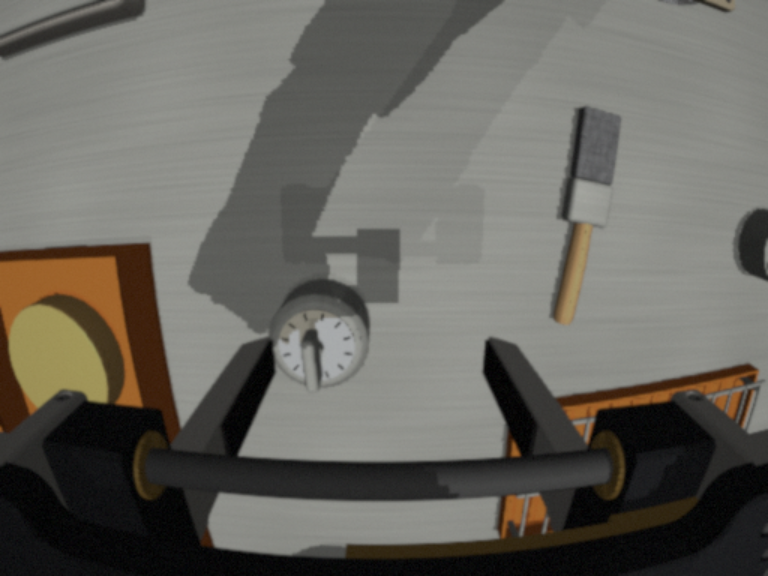

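The wrist view shows the wing from about (309,342) to (313,386) in the 768-px picture. I'll refine the position from that.

Run:
```python
from h import *
c=cam('wrist'); p=c['pixels']; print(c['xyz'])
for u,v in((309,342),(313,386)): print(onz(c,u/1.5,v/1.5,.098).round(4))
print('dial',onz(c,317/1.5,341/1.5,.056).round(4))
cv2.imwrite('pics/w2.png',cv2.resize(p[180:265,175:255],None,fx=7,fy=7,interpolation=cv2.INTER_CUBIC))
```

```text
[ 0.30617004 -0.28133161  0.38430558]
[ 0.4273 -0.3293  0.098 ]
[ 0.4624 -0.3284  0.098 ]
dial [ 0.4442 -0.3298  0.056 ]
```

View pics/w2.png

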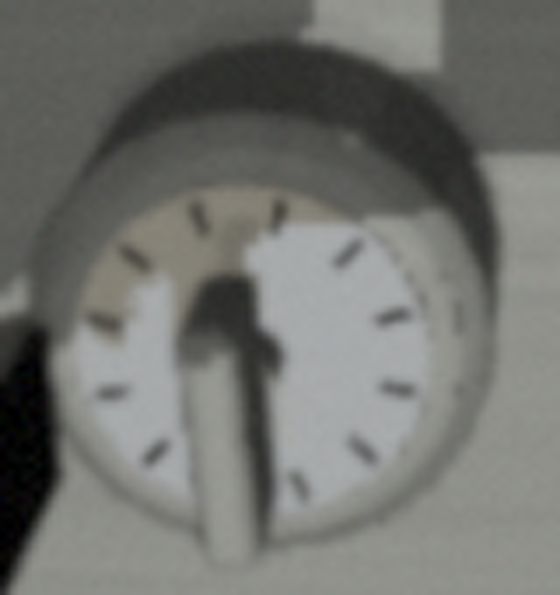

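{"op": "step_arm", "data": {
  "plan": [
    [[1,0,-24,28,0],[1,0,-24,27,-1.5],[1,0,0,0,0],[1,40,0,0,0],[1,40,0,0,0],[1,30,0,0,0],[1,18,0,0,0],[1,8,0,0,0],[1,0,0,0,0],[0,0,0,0,0],[-1,0,0,0,0],[-1,0,0,0,0],[-1,0,0,0,0],[-1,0,0,0,0]]
  ]
}}

```text
time_s: 4.25
ee_pos: [0.4445, -0.3312, 0.269]
ee_rot: [0.707, -0.009, 0.707, 0.009]
contact_force: [-0.2, -0.5, 0.3]
opening: 0.0573
```

Run:
```python
from h import *
s=env.sense(); print(s['time_s'],s['ee_pos'],s['joint_positions'].round(3),s['contact_force'],s['torque'],s['opening'])
c=cam('wrist'); cv2.imwrite('pics/w3.png',c['pixels'])
```

```text
4.25 [ 0.44451433 -0.33120078  0.2690282 ] [ 0.552  0.683  0.057  1.906 -0.069  0.554  2.252] [-0.2139552  -0.47659291  0.33508673] [ 0.05124847 -0.04240324 -0.03770431] 0.0572800494858493
```

{"op": "step_arm", "data": {
  "plan": [
    [[-1,0,0,0,0],[-1,0,0,0,0],[-1,0,0,0,0],[-1,0,0,0,0],[-1,0,0,0,0],[-1,0,0,0,0],[-1,0,0,0,0],[-1,0,0,0,0]]
  ]
}}

```text
time_s: 5.1
ee_pos: [0.4444, -0.3316, 0.2687]
ee_rot: [0.707, -0.009, 0.707, 0.009]
contact_force: [-0.3, -1.6, -1.0]
opening: 0.0099
```

Run:
```python
from h import *
s=env.sense(); print(s['contact_force'],s['torque'],s['opening'])
```

```text
[-0.34438175 -1.62433203 -1.04369717] [-0.49673068  0.04278173 -0.00702252] 0.009882970648511043
```

The fingers are gripping the wing, with the opening at 9.9 mm. Winding clockwise with positive turns.

{"op": "step_arm", "data": {
  "plan": [
    [[-1,0,0,0,8],[-1,0,0,0,8],[-1,0,0,0,8],[-1,0,0,0,8],[-1,0,0,0,8],[-1,0,0,0,8],[-1,0,0,0,8],[-1,0,0,0,8],[-1,0,0,0,8],[-1,0,0,0,8],[-1,0,0,0,8],[-1,0,0,0,8],[-1,0,0,0,8],[-1,0,0,0,8],[-1,0,0,0,8],[-1,0,0,0,8],[-1,0,0,0,8],[-1,0,0,0,8],[-1,0,0,0,8],[-1,0,0,0,0]]
  ]
}}

```text
time_s: 7.1
ee_pos: [0.4498, -0.3298, 0.2687]
ee_rot: [0.181, 0.687, 0.179, -0.681]
contact_force: [12.6, 0.6, -4.8]
opening: 0.0098
```

```bash
cat > st.py <<'E'
from h import *
s=env.sense(); m=R.from_quat(s['ee_rot'],scalar_first=True).as_matrix()
print(s['time_s'],s['ee_pos'].round(4),'F',s['contact_force'].round(2),'T',s['torque'].round(3),s['opening'],s['joint_positions'].round(3),'yaw',np.degrees(np.arctan2(m[1,1],m[0,1])).round(2),'tool x',m[:,0].round(3))
E
python3 st.py
```

```text
7.1 [ 0.4498 -0.3298  0.2687] F [12.63  0.6  -4.79] T [-0.008 -2.675  0.032] 0.009800592320549872 [ 0.115  0.832  0.779  1.913 -0.861  0.763  0.341] yaw -60.46 tool x [ 0.009 -0.    -1.   ]
```

{"op": "step_arm", "data": {
  "plan": [
    [[-1,0,1.5,-2.6,0],[-1,0,0,0,6],[-1,0,0,0,6],[-1,0,0,0,6],[-1,0,0,0,0],[-1,0,0,0,0]]
  ]
}}

```text
time_s: 7.7
ee_pos: [0.4509, -0.3307, 0.2687]
ee_rot: [0.072, 0.706, 0.071, -0.701]
contact_force: [7.1, -1.8, -3.4]
opening: 0.0099
```

```bash
python3 st.py
python3 - <<'E'
from h import *
c=cam('top'); cv2.imwrite('pics/t2.png',cv2.resize(c['pixels'][140:220,330:410],None,fx=6,fy=6))
E
```

```text
7.7 [ 0.4509 -0.3307  0.2687] F [ 7.08 -1.82 -3.38] T [-0.45  -1.669 -0.014] 0.009886278490419788 [ 0.076  0.868  0.859  1.909 -0.924  0.815  0.085] yaw -78.39 tool x [ 0.006 -0.001 -1.   ]
```

{"op": "step_arm", "data": {
  "plan": [
    [[-1,0,0,0,6],[-1,0,0,0,6],[-1,0,0,0,6],[-1,0,0,0,0],[-1,0,0,0,0]]
  ]
}}

```text
time_s: 8.25
ee_pos: [0.451, -0.3313, 0.2688]
ee_rot: [-0.038, 0.708, -0.04, -0.704]
contact_force: [8.5, -3.3, -5.0]
opening: 0.0107
```

```bash
python3 st.py
```

```text
8.25 [ 0.451  -0.3313  0.2688] F [ 8.52 -3.25 -5.  ] T [-0.838 -1.68   0.556] 0.010662418860128295 [ 0.043  0.904  0.934  1.909 -0.982  0.865 -0.175] yaw -96.28 tool x [ 0.006 -0.003 -1.   ]
```

The torque jumped to 0.56 N m and the yaw lagged: the stop is reached, after about 188° of turning. Releasing, rising, and turning back.

{"op": "step_arm", "data": {
  "plan": [
    [[-1,0,0,0,-2],[-1,0,0,0,0],[1,0,0,0,0],[1,0,0,0,0],[1,0,0,0,0],[1,0,0,0,0],[1,0,0,0,0],[1,0,0,0,0],[1,0,0,0,0],[1,-20,0,0,0],[1,-40,0,0,0],[1,-40,0,0,0],[1,-40,0,0,0],[1,0,0,0,-8.5],[1,0,0,0,-8.5],[1,0,0,0,-8.5],[1,0,0,0,-8.5],[1,0,0,0,-8.5],[1,0,0,0,-8.5],[1,0,0,0,-8.5]]
  ]
}}

```text
time_s: 10.25
ee_pos: [0.4473, -0.3311, 0.4087]
ee_rot: [0.328, 0.626, 0.328, -0.626]
contact_force: [-0.4, -0.5, 0.9]
opening: 0.0939
```

{"op": "step_arm", "data": {
  "plan": [
    [[1,0,0,0,-8.5],[1,0,0,0,-8.5],[1,0,0,0,-8.5],[1,0,0,0,-8.5],[1,0,0,0,-8.5],[1,0,0,0,-8.5],[1,0,0,0,-8.5],[1,0,0,0,-8.5],[1,0,0,0,-8.5],[1,0,0,0,-8.5],[1,0,0,0,-8.5],[1,0,0,0,-8.5],[1,0,0,0,-8.5],[1,0,0,0,-8.5],[1,0,0,0,0],[1,0,0,0,0]]
  ]
}}

```text
time_s: 11.85
ee_pos: [0.4472, -0.3314, 0.4087]
ee_rot: [0.706, 0.039, 0.706, -0.039]
contact_force: [0.1, -0.1, -1.3]
opening: 0.0938
```

```bash
python3 st.py
python3 - <<'E'
from h import *
c=cam('wrist'); K=c['pixels']
u,v=map(int,proj(c,(.445,-.330,.08))); print(u,v,K.shape)
cv2.imwrite('pics/w4.png',cv2.resize(K[max(0,v-50):v+50,max(0,u-60):u+60],None,fx=6,fy=6,interpolation=cv2.INTER_CUBIC))
E
```

```text
11.85 [ 0.4472 -0.3314  0.4087] F [ 0.06 -0.1  -1.3 ] T [-0.01  -0.048 -0.021] 0.09378342393807561 [ 0.431  0.498  0.234  1.782 -0.144  0.878  2.191] yaw 83.75 tool x [-0.  0. -1.]
252 185 (384, 512, 3)
```

View pics/w4.png

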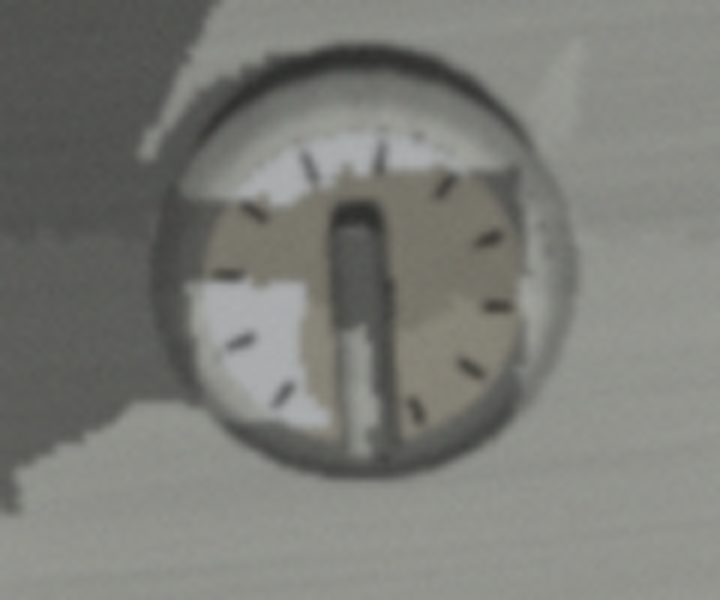

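The wing now sits about 185° clockwise of its starting angle, on top of an initial wind of up to 1 rad. With the hard 0.56 N m stop, that means fully wound. Next, the tongs: heading about -7°, origin about (0.443, 0.324).

{"op": "step_arm", "data": {
  "plan": [
    [[1,0,30,-5,0],[1,0,46,-5,0],[1,0,46,-5,0],[1,0,46,-5,0],[1,0,46,-5,0],[1,0,46,-5,0],[1,0,46,-5,0],[1,0,46,-5,0],[1,0,46,-5,0],[1,0,46,-5,0],[1,0,46,-5,0],[1,0,46,-5,0],[1,0,46,-5,0],[1,0,46,-5,0],[1,0,23,-5,0],[1,0,0,0,0],[1,0,0,0,0]]
  ]
}}

```text
time_s: 13.6
ee_pos: [0.441, 0.3239, 0.4083]
ee_rot: [0.706, 0.037, 0.706, -0.038]
contact_force: [1.2, -0.3, 0.5]
opening: 0.0941
```

```bash
python3 st.py
python3 - <<'E'
from h import *
c=cam('wrist'); K=c['pixels']; np.savez('w5.npz',p=K,K=c['K'],xyz=c['xyz'],R=c['R'])
cv2.imwrite('pics/w5.png',cv2.resize(K[80:330,130:390],None,fx=2.4,fy=2.4,interpolation=cv2.INTER_CUBIC))
E
```

```text
13.6 [0.441  0.3239 0.4083] F [ 1.21 -0.35  0.49] T [-0.038 -0.012  0.001] 0.09408077505601557 [-0.789  0.48   0.153  1.805 -0.091  0.864  0.872] yaw 83.94 tool x [-0.    -0.001 -1.   ]
```

View pics/w5.png

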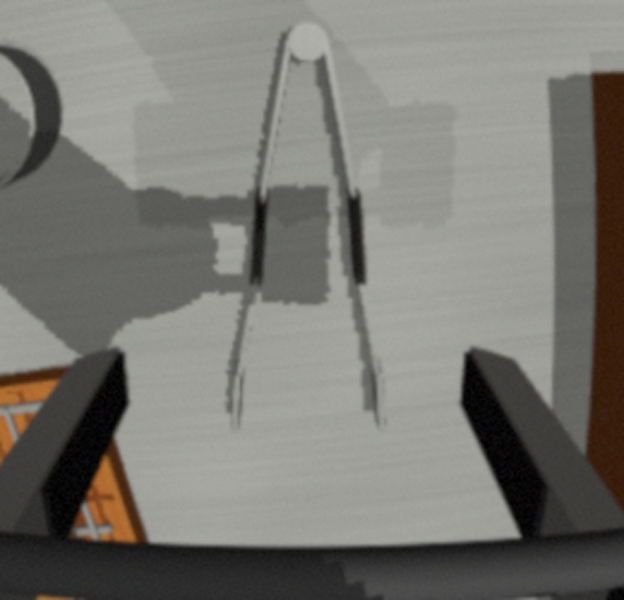

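The tongs are centred in the wrist view, with panels at (260,238) and (358,238) and the pivot at (308,41) in the crop. Casting rays for these now.

Run:
```python
from h import *
d=dict(np.load('w5.npz')); d['n']='wrist'
f=lambda u,v,z:onz(d,130+u/2.4,80+v/2.4,z)[:2]
P=[f(*q,.025) for q in((263,192),(257,283),(355,192),(361,283))]
pv=f(308,41,.026); tips=[f(236,425,.026),f(381,425,.026)]
o=np.mean(P,0); L=np.mean(P[2:],0);Rr=np.mean(P[:2],0)
print('panels',np.round(P,4).tolist(),'mid',o.round(4),'pivot',pv.round(4),np.linalg.norm(o-pv),'tips',np.round(tips,4).tolist())
print('perp yaw',np.degrees(np.arctan2(*(L-Rr)[::-1])),np.linalg.norm(L-Rr),'pivot->o',np.degrees(np.arctan2(*(o-pv)[::-1])),'pivot->tips',np.degrees(np.arctan2(*(np.mean(tips,0)-pv)[::-1])))
# tool axes
s=env.sense(); m=R.from_quat(s['ee_rot'],scalar_first=True).as_matrix()
print('tool shift',m.T@np.r_[o-s['ee_pos'][:2],0])
# rack/cakes refined by top
c=cam('top'); p=c['pixels']
hsv=cv2.cvtColor(p,cv2.COLOR_BGR2HSV)
e=cv2.Canny(cv2.cvtColor(p,cv2.COLOR_BGR2GRAY),50,120)
cv2.imwrite('pics/t3.png',cv2.resize(p[90:165,200:315],None,fx=7,fy=7,interpolation=cv2.INTER_CUBIC))
```

```text
panels [[0.4184, 0.3104], [0.4668, 0.3015], [0.4233, 0.3576], [0.4726, 0.3567]] mid [0.4453 0.3315] pivot [0.3439 0.3413] 0.10191418203507027 tips [[0.55, 0.279], [0.559, 0.362]]
perp yaw 84.02294292584824 0.051483305693264696 pivot->o -5.515774431233289 pivot->tips -5.639335911038044
tool shift [-1.39118282e-05  8.93132833e-03  3.04087054e-03]
```

View pics/t3.png

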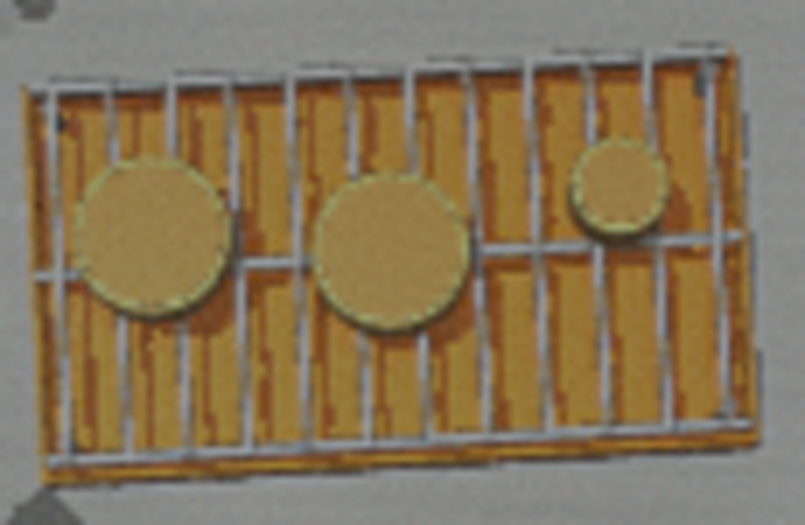

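{"op": "step_arm", "data": {
  "plan": [
    [[1,0,7,3,0],[1,35,0,0,0],[1,40,0,0,0],[1,40,0,0,0],[1,40,0,0,0],[1,25,0,0,0],[1,15,0,0,0],[1,8,0,0,0],[1,2,0,0,0],[1,0,0,0,0],[0.5,0,0,0,0],[0.35,0,0,0,0],[0.35,0,0,0,0],[0.3,0,0,0,0],[0.25,0,0,0,0],[0.2,0,0,0,0],[0.2,0,0,0,0],[0.15,0,0,0,0],[0.15,0,0,0,0],[0.15,0,0,0,0]]
  ]
}}

```text
time_s: 15.7
ee_pos: [0.445, 0.3307, 0.2038]
ee_rot: [0.706, 0.037, 0.706, -0.037]
contact_force: [-0.3, -0.9, 5.2]
opening: 0.054
```

```bash
python3 st.py
python3 - <<'E'
from h import *
c=cam('wrist'); K=c['pixels']
cv2.imwrite('pics/w6.png',cv2.resize(K[0:384,90:420],None,fx=1.55,fy=1.55,interpolation=cv2.INTER_CUBIC))
E
```

```text
15.7 [0.445  0.3307 0.2038] F [-0.3  -0.88  5.21] T [-0.369 -0.025 -0.088] 0.05402996454694193 [-0.744  0.794  0.084  1.931 -0.147  0.422  0.915] yaw 83.97 tool x [ 0.  0. -1.]
```

View pics/w6.png

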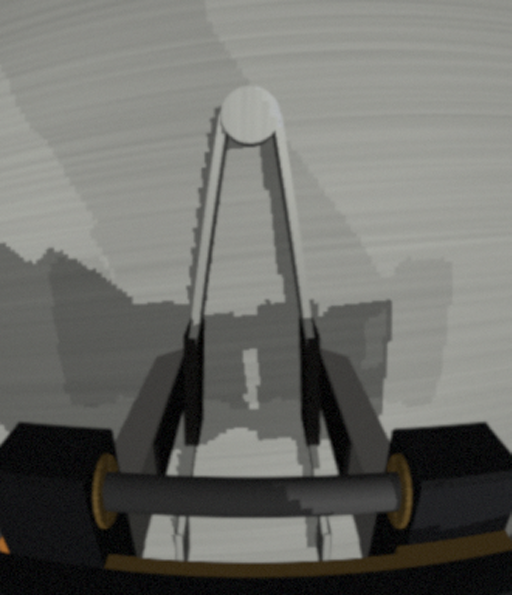

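The pads are on both black panels and the opening is 54 mm. Lifting a little with a slightly firmer squeeze.

{"op": "step_arm", "data": {
  "plan": [
    [[0.1,0,0,0,0],[0.1,0,0,0,0],[0.1,-5,0,0,0],[0.1,-15,0,0,0],[0.1,-25,0,0,0],[0.1,-30,0,0,0],[0.1,-30,0,0,0],[0.1,-20,0,0,0],[0.1,0,0,0,0],[0.1,0,0,0,0]]
  ]
}}

```text
time_s: 16.75
ee_pos: [0.4444, 0.3309, 0.3283]
ee_rot: [0.706, 0.037, 0.706, -0.037]
contact_force: [-0.0, 0.6, -1.1]
opening: 0.0517
```

```bash
python3 st.py
python3 - <<'E'
from h import *
c=cam('scene'); K=c['pixels']; np.save('s.npy',K)
w=cam('wrist')['pixels'][40:384,110:400]
u,v=map(int,proj(c,(.445,.331,.1))); print(u,v)
a=cv2.resize(K[max(0,v-65):v+65,max(0,u-65):u+65],(390,390),interpolation=cv2.INTER_CUBIC); b=cv2.resize(w,(329,390))
cv2.imwrite('pics/s4.png',np.hstack([a,b]))
E
```

```text
16.75 [0.4444 0.3309 0.3283] F [-0.04  0.55 -1.07] T [-0.03  -0.021  0.025] 0.05172802605450758 [-0.777  0.595  0.132  1.868 -0.117  0.687  0.889] yaw 84.02 tool x [-0.  0. -1.]
353 162
```

View pics/s4.png

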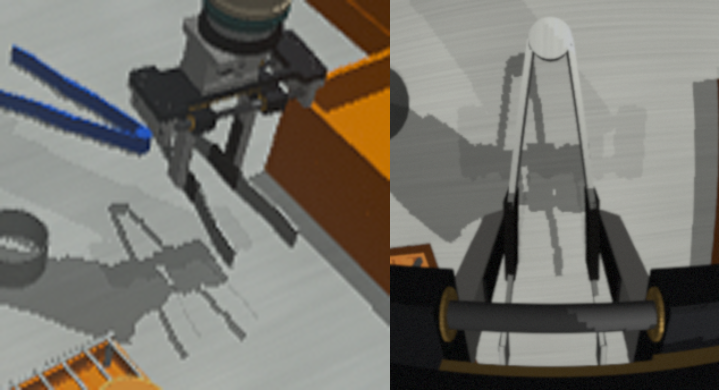

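The tongs are lifted and level, with the jaws forward. Moving to the approach point in front of the small cake, heading about +2.5°.

{"op": "step_arm", "data": {
  "plan": [
    [[0.1,0,0,0,-4.2],[0.1,0,0,0,-4.2],[0.1,0,-15,0,0],[0.1,0,-30,0,0],[0.1,0,-30,0,0],[0.1,0,-30,0,0],[0.1,0,-30,0,0],[0.1,0,-30,0,0],[0.1,0,-30,0,0],[0.1,0,-30,0,0],[0.1,0,-30,0,0],[0.1,0,-30,0,0],[0.1,0,-30,0,0],[0.1,0,-30,0,0],[0.1,0,-30,0,0],[0.1,0,-30,4,0],[0.1,0,-14,4,0],[0.1,0,0,0,0],[0.1,0,0,0,0],[0.1,0,0,0,0]]
  ]
}}

```text
time_s: 18.85
ee_pos: [0.47, -0.0859, 0.3284]
ee_rot: [0.707, -0.015, 0.707, 0.016]
contact_force: [0.5, -0.1, -0.6]
opening: 0.0517
```

```bash
python3 st.py
python3 - <<'E'
from h import *
c=cam('top'); s=cam('scene'); w=cam('wrist')
np.savez('ap.npz',t=c['pixels'],s=s['pixels'],w=w['pixels'])
e=env.sense()['ee_pos']
print(w['xyz'],w['R'].round(4).tolist())
def crop(c,p,h,sz):
    u,v=map(int,proj(c,p)); x0,y0=max(0,u-h),max(0,v-h); print(x0,y0,sz/(2*h)); k=c['pixels'][y0:y0+2*h,x0:x0+2*h]
    return cv2.resize(k,(sz,sz),interpolation=cv2.INTER_CUBIC)
cv2.imwrite('pics/a1.png',np.hstack([crop(c,(.6,-.085,.1),45,400),crop(s,(.6,-.085,.1),50,400)]))
E
```

```text
18.85 [ 0.47   -0.0859  0.3284] F [ 0.5  -0.15 -0.56] T [ 0.064 -0.023 -0.022] 0.05172098000698419 [ 0.102  0.504  0.029  2.065 -0.028  0.574  1.765] yaw 92.5 tool x [-0.001  0.001 -1.   ]
[ 0.38668537 -0.08929232  0.30836917] [[-0.0443, -0.9582, -0.2827], [0.999, -0.0423, -0.0133], [0.0008, -0.283, 0.9591]]
245 83 4.444444444444445
207 202 4.0
```

View pics/a1.png

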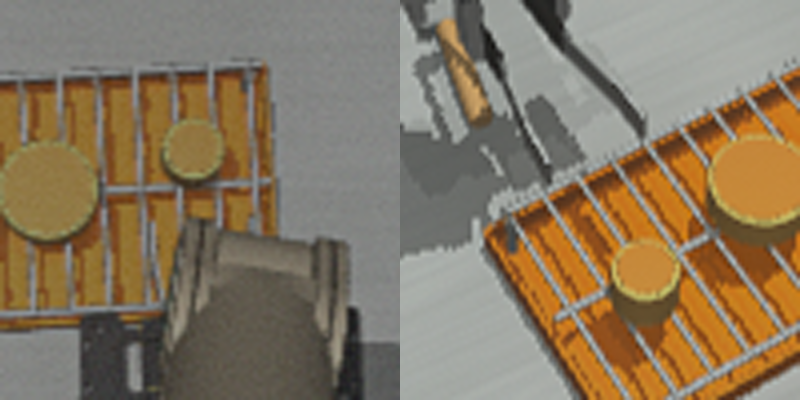

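In the scene view, the jaw tips are at (547,178) and (642,133) and the cake top centre is at (646,268). I'll get the relative offset from this one camera.

Run:
```python
from h import *
c=cam('scene')
f=lambda u,v,z:onz(c,207+(u-400)/4,202+v/4,z).round(4)
print('R tip bottom',f(548,182,.125),'L tip bottom',f(641,138,.125)); print('R top',f(545,168,.151),'L top',f(645,122,.151))
print('cake',f(646,268,.083), 'wide',f(758,181,.075))
w=cam('wrist');print('cake wrist px',proj(w,(.64,-.08,.083)))
p=cv2.cvtColor(c['pixels'],cv2.COLOR_BGR2HSV)[202:302,207:307]
m=((p[...,0]>8)&(p[...,0]<30)&(p[...,1]>90)).astype('u1')
print(cv2.cvtColor(c['pixels'],cv2.COLOR_BGR2HSV)[202+67,207+61], cv2.cvtColor(c['pixels'],cv2.COLOR_BGR2HSV)[202+85,207+40])
```

```text
R tip bottom [ 0.5841 -0.1143  0.125 ] L tip bottom [ 0.5813 -0.0455  0.125 ]
R top [ 0.5892 -0.1179  0.151 ] L top [ 0.587  -0.0459  0.151 ]
cake [ 0.6471 -0.0758  0.083 ] wide [0.6188 0.025  0.075 ]
cake wrist px (np.float64(250.90149561100094), np.float64(360.07988535790156))
[ 17 178 198] [ 14 201 157]
```

The scene and top cameras agree within a few mm: no lateral shift, advance about 78 mm. Descending, then advancing slowly.

{"op": "step_arm", "data": {
  "plan": [
    [[0.13,15,0,0,0],[0.13,20,0,0,0],[0.13,20,0,0,0],[0.13,10,0,0,0],[0.13,5,0,0,0],[0.13,0,0,0,0],[0.13,0,0,5,0],[0.13,0,0,10,0],[0.13,0,0,10,0],[0.13,0,0,10,0],[0.13,0,0,10,0],[0.13,0,0,10,0],[0.13,0,0,10,0],[0.13,0,0,8,0],[0.13,0,0,5,0],[0.13,0,0,0,0],[0.13,0,0,0,0]]
  ]
}}

```text
time_s: 20.8
ee_pos: [0.5479, -0.0843, 0.2585]
ee_rot: [0.707, -0.015, 0.707, 0.015]
contact_force: [0.3, 0.8, -0.8]
opening: 0.0533
```

```bash
python3 st.py
python3 - <<'E'
from h import *
c=cam('scene'); w=cam('wrist')
u,v=map(int,proj(c,(.62,-.08,.08))); h=45; print(u-h,v-h)
a=cv2.resize(c['pixels'][v-h:v+h,u-h:u+h],(450,450),interpolation=cv2.INTER_CUBIC)
b=cv2.resize(w['pixels'][200:384,150:350],(350,322)); b=cv2.copyMakeBorder(b,0,128,0,0,cv2.BORDER_CONSTANT)
cv2.imwrite('pics/a2.png',np.hstack([a,b]))
E
```

```text
20.8 [ 0.5479 -0.0843  0.2585] F [ 0.35  0.81 -0.83] T [ 0.007 -0.011  0.002] 0.05326313484255464 [ 0.083  0.699  0.029  1.911 -0.036  0.533  1.749] yaw 92.38 tool x [-0.001  0.    -1.   ]
217 217
```

View pics/a2.png

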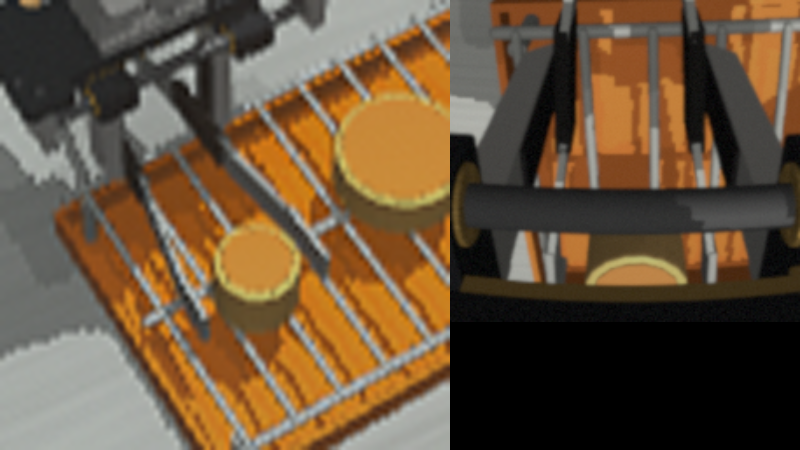

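The cake sits between the jaws: in the wrist view the cake is at x=636 and the jaw midpoint at 632. Quick longitudinal check from the same picture.

Run:
```python
from h import *
c=cam('scene'); f=lambda u,v,z:onz(c,217+u/5,217+v/5,z).round(4)
print('R bot',f(205,334,.055),'L bot',f(322,275,.055),'R top',f(208,315,.081),'L top',f(328,258,.081),'cake',f(257,263,.083))
```

```text
R bot [ 0.6591 -0.1125  0.055 ] L bot [ 0.6567 -0.0419  0.055 ] R top [ 0.6625 -0.1124  0.081 ] L top [ 0.6617 -0.0422  0.081 ] cake [ 0.6485 -0.0769  0.083 ]
```

{"op": "step_arm", "data": {
  "plan": [
    [[0.13,0,0,3,0],[0.1,0,0,0,0],[0.05,0,0,0,0],[0,0,0,0,0],[-0.05,0,0,0,0],[-0.1,0,0,0,0],[-0.15,0,0,0,0],[-0.2,0,0,0,0],[-0.25,0,0,0,0],[-0.3,0,0,0,0],[-0.4,0,0,0,0],[-0.4,0,0,0,0],[-0.4,0,0,0,0],[-0.4,0,0,0,0]]
  ]
}}

```text
time_s: 22.35
ee_pos: [0.5512, -0.0841, 0.2586]
ee_rot: [0.707, -0.015, 0.707, 0.015]
contact_force: [-0.4, -0.1, -0.8]
opening: 0.0416
```

```bash
python3 st.py
```

```text
22.35 [ 0.5512 -0.0841  0.2586] F [-0.45 -0.13 -0.84] T [0.161 0.02  0.047] 0.04159522233504582 [ 0.082  0.702  0.029  1.902 -0.036  0.538  1.748] yaw 92.38 tool x [-0.  0. -1.]
```

The fingers stopped at 41.6 mm, matching the 42 mm expected when closed on the cake. Lifting straight up 100 mm.

{"op": "step_arm", "data": {
  "plan": [
    [[-0.4,-2,0,0,0],[-0.4,-5,0,0,0],[-0.4,-10,0,0,0],[-0.4,-15,0,0,0],[-0.4,-15,0,0,0],[-0.4,-15,0,0,0],[-0.4,-15,0,0,0],[-0.4,-12,0,0,0],[-0.4,-8,0,0,0],[-0.4,-3,0,0,0],[-0.4,0,0,0,0],[-0.4,0,0,0,0],[-0.4,0,0,0,0],[-0.4,0,0,0,0],[-0.4,0,0,0,0],[-0.4,0,0,0,0]]
  ]
}}

```text
time_s: 23.95
ee_pos: [0.5512, -0.0842, 0.3585]
ee_rot: [0.707, -0.015, 0.707, 0.015]
contact_force: [-0.1, -0.4, -1.1]
opening: 0.0419
```

```bash
python3 st.py
python3 - <<'E'
from h import *
c=cam('scene'); u,v=map(int,proj(c,(.64,-.08,.13))); h=60; print(u-h,v-h)
cv2.imwrite('pics/a3.png',cv2.resize(c['pixels'][v-h:v+h,u-h:u+h],(600,600),interpolation=cv2.INTER_CUBIC))
E
```

```text
23.95 [ 0.5512 -0.0842  0.3585] F [-0.08 -0.44 -1.06] T [-0.018  0.009 -0.025] 0.041889748978645766 [ 0.074  0.554  0.04   1.829 -0.031  0.76   1.744] yaw 92.38 tool x [-0.  0. -1.]
205 198
```

There are no pictures left to view, so I'll check numerically with the cake-top colour blob in both cameras and the opening.

```bash
python3 - <<'E'
from h import *
for n in('scene','top'):
    c=cam(n); h=cv2.cvtColor(c['pixels'],cv2.COLOR_BGR2HSV)
    for nm,p in(('lifted top',(.645,-.079,.183)),('side far',(.667,-.079,.160)),('old top',(.645,-.079,.083))):
        u,v=map(int,proj(c,p)); print(n,nm,u,v,np.median(h[v-2:v+3,u-2:u+3].reshape(-1,3),0))
    # near-top yellow rim pixels: fit ellipse
    u,v=map(int,proj(c,(.645,-.079,.183))); r=18
    m=cv2.inRange(h[v-r:v+r,u-r:u+r],(19,60,110),(34,255,255)) if n=='top' else cv2.inRange(h[v-r:v+r,u-r:u+r],(21,80,110),(34,255,255))
    pts=cv2.findNonZero(m)
    if pts is not None and len(pts)>10:
        e=cv2.fitEllipse(pts.reshape(-1,2).astype('f4')); q=(u-r+e[0][0],v-r+e[0][1]); print(len(pts),e, onz(c,*q,.183).round(4))
    print('wide',[np.median(h[b-2:b+3,a-2:a+3].reshape(-1,3),0).tolist() for a,b in [map(int,proj(c,P)) for P in((.617,.134,.075),(.614,.0255,.075))]])
E
python3 st.py
```

```text
scene lifted top 267 247 [ 17. 181. 201.]
scene side far 271 260 [ 19. 138.  98.]
scene old top 267 268 [ 17.  61. 161.]
78 ((20.90561866760254, 19.436094284057617), (13.563862800598145, 24.946470260620117), 81.25983428955078) [ 0.6489 -0.0746  0.183 ]
wide [[17.0, 177.0, 201.0], [17.0, 181.0, 202.0]]
top lifted top 290 108 [ 20.  48. 112.]
top side far 289 102 [ 19.  47. 113.]
top old top 288 115 [ 20.  44. 136.]
88 ((4.063218116760254, 23.322416305541992), (8.128387451171875, 26.807723999023438), 178.1828155517578) [ 0.6295 -0.037   0.183 ]
wide [[21.0, 128.0, 145.0], [21.0, 133.0, 144.0]]
24.1 [ 0.5512 -0.0842  0.3586] F [ 0.14 -0.33 -1.81] T [0.038 0.047 0.024] 0.041603004117008915 [ 0.074  0.553  0.04   1.829 -0.031  0.76   1.744] yaw 92.38 tool x [-0.  0. -1.]
```

```bash
python3 -c "
from rig import env
print(env.job_done())"
```

```text
the job is handed in; nothing more can be done
None
```

I wound the timer, picked up the steel tongs, closed them on the small cake and lifted it straight up 100 mm over the rack. I handed the job in at about 24 s, still holding the cake there.

- **Timer:** I turned the key clockwise about 188° in one grip until it hit the stop, where the torque jumped from near zero to 0.56 N m. A close-up afterwards put the wing about 185° from its start. I can't read the key angle itself, so fully wound is inferred from the stop.
- **Tongs on the cake:** the fingers stopped at 41.6 mm, against the 42 mm expected when closed on the cake, and stayed within 0.3 mm of that through the lift.
- **Lift:** the scene camera shows the cake's top at the expected raised position. It is within about 3 mm of where that camera placed it sideways before the lift, and its old place on the rack is empty.
- **Wide cakes:** their colour still shows at their original spots in both cameras.

**Checks that failed or disagreed:**
- The arm blocks the top camera's view of the lifted cake, so that check gave nothing usable.
- The last picture was refused by the 12-picture limit, so the final cake check is numerical only. I did not measure its tilt directly.
- Positions from different cameras differed by 4 to 8 mm. I corrected for this close up.

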